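# Show which flask goes on which stirrer

## Task

Show the trainee which flask goes where: from straight above, point at the flask with the orange stopper, keeping the fingertips 2 to 3 cm over the middle of the stopper for two seconds, then point in the same way at the middle of the empty stirrer's white plate for two seconds, and finish with the hand raised so that the fingertips are at least 10 cm above the tops of the flasks. Touch and move nothing, and on the way pass well above the other flasks and the stirrers with beakers, so that you point at none of them.

Things in the scene. Friction and masses are not known exactly. Their poses are not given: they have to be found in the camera images.
- flask_orange: Empty conical glass flask closed by an orange stopper (one solid piece): base 64 mm across, neck 22 mm across, 126 mm high with the stopper. Loose, upright. Origin: centre of its underside, z up. It starts somewhere in the row of three flasks nearer the robot; the order of the three varies.
- orange_stopper_top (a point): Centre of the top face of the orange stopper (30 mm across), 126 mm above the bench.
- flask_green: Empty conical glass flask closed by a green stopper (one solid piece): base 64 mm across, neck 22 mm across, 126 mm high with the stopper. Loose, upright. Origin: centre of its underside, z up. It starts somewhere in the row of three flasks nearer the robot; the order of the three varies.
- green_stopper_top (a point): Centre of the top face of the green stopper, 126 mm above the bench.
- flask_white: Empty conical glass flask closed by a white stopper (one solid piece): base 64 mm across, neck 22 mm across, 126 mm high with the stopper. Loose, upright. Origin: centre of its underside, z up. It starts somewhere in the row of three flasks nearer the robot; the order of the three varies.
- white_stopper_top (a point): Centre of the top face of the white stopper, 126 mm above the bench.
- stirrer_free: Low blue magnetic stirrer fixed to the bench, the one with nothing on its plate: 130 x 100 mm (its x, y), 50 mm high including its round white top plate (96 mm across). Origin: centre of its underside, z up; its front with the black knob faces -x. The plate's centre is 12 mm behind the origin (+x). One of three stirrers in the row behind the flasks; the order varies and each is turned up to 0.3 rad.
- stirrer_free_top (a point): Centre of the upper face of the empty stirrer's white plate, 50 mm above the bench.
- stirrer_a: Low blue magnetic stirrer fixed to the bench, occupied by a small beaker: 130 x 100 mm (its x, y), 50 mm high including its round white top plate (96 mm across). Origin: centre of its underside, z up; its front with the black knob faces -x. The plate's centre is 12 mm behind the origin (+x). One of three stirrers in the row behind the flasks; the order varies and each is turned up to 0.3 rad.
- stirrer_a_top (a point): Centre of the upper face of that occupied stirrer's plate, 50 mm above the bench.
- stirrer_b: Low blue magnetic stirrer fixed to the bench, occupied by the other small beaker: 130 x 100 mm (its x, y), 50 mm high including its round white top plate (96 mm across). Origin: centre of its underside, z up; its front with the black knob faces -x. The plate's centre is 12 mm behind the origin (+x). One of three stirrers in the row behind the flasks; the order varies and each is turned up to 0.3 rad.
- stirrer_b_top (a point): Centre of the upper face of that occupied stirrer's plate, 50 mm above the bench.
- beaker_a: Open glass beaker, 42 mm across, 58 mm high, standing on the top plate of an occupied stirrer, so its rim is 108 mm above the bench. Loose. Origin: centre of its underside.
- beaker_b: Open glass beaker, 42 mm across, 58 mm high, standing on the top plate of an occupied stirrer, so its rim is 108 mm above the bench. Loose. Origin: centre of its underside.
- calculator: Black pocket calculator lying flat, 145 x 80 x 14 mm, left of the work. Loose bystander. Origin: centre of its underside.
- cup: Orange plastic cup, 84 mm across, 85 mm high, left of the work. Loose bystander. Origin: centre of its underside.
- wash_bottle: White wash bottle with a bent spout, 64 mm across, 178 mm high, right of the work. Loose bystander. Origin: centre of its underside.

How it is judged:
On the way, in this order (a step that is already met when the one before it is completed fails the run):
1. pointing at the orange-stoppered flask: just above its stopper for 1.5 s (horizontal distance between the grasp point and orange_stopper_top below 0.022 m and z of the grasp point in the frame of orange_stopper_top between 0 and 0.07 m), for 1.5 s.
2. pointing at the empty stirrer: just above its plate for 1.5 s (horizontal distance between the grasp point and stirrer_free_top below 0.03 m and z of the grasp point in the frame of stirrer_free_top between 0 and 0.07 m), for 1.5 s.
At the end, for the whole second after the job is handed in: After both pointings in order, the grasp point is more than 0.21 m above the bench, and every flask, beaker and bystander is within 10 mm of where it started and within 0.1 rad of upright (distance of each of flask_orange, flask_green, flask_white, beaker_a, beaker_b, calculator, cup, wash_bottle from where it was at the start of the episode below 0.01 m and angle between each of flask_orange, flask_green, flask_white, beaker_a, beaker_b, calculator, cup, wash_bottle's own z axis and vertical below 0.1 rad and height (world z) of the grasp point above 0.21 m); the robot touches nothing.
It fails at once if the robot touches a flask, stirrer, beaker or bystander (contact force between any of the fingers, the arm and flask_orange above 0.3 N or contact force between any of the fingers, the arm and flask_green above 0.3 N or contact force between any of the fingers, the arm and flask_white above 0.3 N or contact force between any of the fingers, the arm and beaker_a above 0.3 N or contact force between any of the fingers, the arm and beaker_b above 0.3 N or contact force between any of the fingers, the arm and calculator above 0.3 N or contact force between any of the fingers, the arm and cup above 0.3 N or contact force between any of the fingers, the arm and wash_bottle above 0.3 N or contact force between any of the fingers, the arm and stirrer_free above 0.3 N or contact force between any of the fingers, the arm and stirrer_a above 0.3 N or contact force between any of the fingers, the arm and stirrer_b above 0.3 N).
It fails at once if a loose thing is moved more than 10 mm, lifted or tipped (distance of any of flask_orange, flask_green, flask_white, beaker_a, beaker_b, calculator, cup, wash_bottle from where it was at the start of the episode above 0.01 m or angle between any of flask_orange, flask_green, flask_white, beaker_a, beaker_b, calculator, cup, wash_bottle's own z axis and vertical above 0.1 rad).
It fails at once if pointing at a wrong flask (grasp point within 22 mm sideways of its stopper and less than 55 mm above it) ((horizontal distance between the grasp point and green_stopper_top below 0.022 m and z of the grasp point in the frame of green_stopper_top below 0.055 m) or (horizontal distance between the grasp point and white_stopper_top below 0.022 m and z of the grasp point in the frame of white_stopper_top below 0.055 m)).
It fails at once if pointing at an occupied stirrer (grasp point within 30 mm sideways of its plate's centre and less than 100 mm above the plate) ((horizontal distance between the grasp point and stirrer_a_top below 0.03 m and z of the grasp point in the frame of stirrer_a_top below 0.1 m) or (horizontal distance between the grasp point and stirrer_b_top below 0.03 m and z of the grasp point in the frame of stirrer_b_top below 0.1 m)).
It also fails if it takes over 45 s, if anything falls off the work surface, if the arm or the gripper's body presses on something with over 40 N, if the wrist force passes 120 N, or if a joint passes its speed limit or range.

## Robot

A 7-joint arm with a two-finger parallel gripper is mounted at the origin on the work surface. World frame = base frame: x ahead of the robot, y to its left, z up, the work surface at z = 0. Lengths are in m, angles in rad, forces in N, time in s.
With the tool pointing down it reaches from about 0.4 to 0.925 m from the base axis. Payload 5.6 kg.
Tool frame: the origin (TCP) lies midway between the tips of the shut fingers; the grasp point (between the pads) lies robot.grip_point_offset behind it (robot.grip_point_offset is the distance from the TCP to the grasp point, in m); y points along the fingers, x is the direction in which the jaws open and shut, and the axes are right-handed (so a half turn about y gives the same grasp; the last joint's range is limited). The gripper opens to 85 mm and grips with 20 to 120 N. Pads are 22 mm wide; open, the fingers measure 114 mm over their backs; the gripper's body (76 mm by 85 mm) begins 54 mm behind the grasp point. The pads swing forward as they close: fully open they stand 13 mm farther back than shut.
Start: joints at [1.063, 0.468, -0.012, 1.603, 0.006, 1.071, -0.056], TCP at [0.291, -0.581, 0.231] pointing down, gripper open.
Joint ranges: [-2.53, 2.53], [-0.31, 2.02], [-1.57, 1.55], [0.28, 2.44], [-1.29, 4.43], [0.15, 1.84], [-2.92, 2.92]. Speed limits (rad/s): [2.57, 2.57, 3.14, 3.14, 3.14, 3.14, 3.14].

## Interface

Orientations are given as a 3x3 rotation matrix whose columns are the frame's x, y, z axes.
In Python, from plant import robot gives the robot as it stands.
- The arm moves only by the tool carry_out, never from a script. Its argument "steps" is text: rows parted by semicolons, each of 6 numbers parted by spaces: the shift along the tool's x, y, z in m, then the turn, a rotation vector about the tool's x, y, z in degrees. In form: dx dy dz ax ay az; .... A call has 1 to 12 rows; each row shifts and turns the pose as measured when the row begins, along the tool's axes as they then stand; what a row does not reach is not made up. A row lasts 1/8 s, in which the tool goes at most 62.5 mm and 10.7 degrees, less where a joint would pass 70% of its speed; a pose out of reach is approached as far as the arm can. A call is refused whole if a number of a shift passes 0.0625 or a number of a turn 10.7, either way. A call with a gripper value outside its range is refused whole. "jaw" is the opening, from 0 (shut) to 1 (fully open), set as the call begins (left out, the last holds). The fingers move at their own pace and stop on an object; "grip_force" is the grip in N (left out, the last holds). Time passes only in rows, so rows that do not move let the fingers close. It gives the time, the measured TCP pose, the force and the opening at its end, in the units of the state.
- robot.get_obs(): the state, without advancing time (a new reading comes with each control period).
- robot.grab_frame(name): name is "scene" or "top" or "wrist"; returns a dict with "img" (420x560x3 uint8, red, green, blue), "z_map" (420x560 float32, m along the optical axis (not along the pixel's ray), 0 where there is no reading), "vfov" (degrees; the focal length in pixels is half the picture's height over the tangent of half this angle, whatever the lens; pixels are square), "cx", "cy" (the principal point, pixels), "distortion" ([k1, k2, p1, p2, k3] as OpenCV has them; the pictures are not rectified), "T" (4x4, takes a point from camera to world coordinates); the wrist camera has in their place "hand_eye" (4x4, takes a point from camera to tool coordinates, whose origin is the TCP and whose axes are the tool frame's). Camera axes: x right, y down, z forward; pixel columns grow to the right and rows downward; lengths in m; the calibration is good to about 2 mm. A picture is of the moment at which its call begins: read the wrist's pose just before it.
- robot.job_done(): hands the job in, once; it reports no verdict.
The state is a dict: "t": time; "q": joint angles; "qvel": joint speeds; "joint_efforts": joint torques, N m; "position": TCP position; "tool_rot": TCP orientation; "force": force on the tool from outside, world axes, zero at the start; "torque": the same for the moment, N m; "opening": opening from 0.0 (shut) to 1.0 (fully open).
Only numpy, scipy, OpenCV 4.12 (cv2) and the standard library are available. Lean on these libraries where they do the work, as an engineer would, in place of code of your own. Each camera call takes 0.05 s, during which the arm holds its last target. There are 200 camera calls.

## Working session

There is one attempt and no reset: what is moved stays moved. The work goes in short steps, Python scripts to look and compute and a tool call to move; the robot and the scene stay as the last step left them, time stands still between calls to the robot, and variables do not carry over. Pictures are saved under pics/ and viewed, about 8 in all and at most 12, crops included, and the job is handed in when it is done.

Besides the shell and the picture viewer there is one more tool, called after "Emit:" by a JSON object that holds its "name" and its "arguments", one argument or row to a line. carry_out: Moves the arm, as the interface text tells. Its arguments: {"type":"object","properties":{"steps":{"type":"string"},"jaw":{"type":"number"},"grip_force":{"type":"number"}},"required":["steps"]}

```bash
mkdir -p pics; cat > h.py <<'E'
import numpy as np, cv2
from plant import robot
def grab(n,fn):
    o=robot.get_obs(); f=robot.grab_frame(n)
    if 'T' not in f:
        T=np.eye(4);T[:3,:3]=o['tool_rot'];T[:3,3]=o['position'];f['T']=T@f['hand_eye']
    cv2.imwrite('pics/'+fn+'.png',f['img'][:,:,::-1]); np.save('pics/'+fn+'.npy',f,allow_pickle=True); return f
def load(fn): return np.load('pics/'+fn+'.npy',allow_pickle=True).item()
def ray(f,u,v):
    F=210/np.tan(np.radians(f['vfov'])/2)
    K=np.array([[F,0,f['cx']],[0,F,f['cy']],[0,0,1]])
    x,y=cv2.undistortPoints(np.array([[[u,v]]],float),K,np.array(f['distortion'],float))[0,0]
    return np.array([x,y,1.])
def at_depth(f,u,v): # from z_map
    d=f['z_map'][int(round(v)),int(round(u))]; return (f['T']@np.r_[ray(f,u,v)*d,1])[:3]
def at_z(f,u,v,z):
    r=f['T'][:3,:3]@ray(f,u,v);c=f['T'][:3,3]; return c+r*(z-c[2])/r[2]
E
python3 - <<'E'
from h import *
o=robot.get_obs();print(o['t'],o['position'],o['tool_rot'],o['opening'],robot.grip_point_offset)
for n in('top','scene'):
    f=grab(n,n+'0');print(n,f['T'].round(3).tolist(),f['vfov'])
E
```

```text
0.0 [ 0.29105677 -0.58054985  0.23032386] [[ 4.48207836e-01 -9.34349970e-04  8.93928891e-01]
 [-8.93927560e-01  1.54934159e-03  4.48208788e-01]
 [-1.80378508e-03 -9.99998363e-01 -1.40814147e-04]] 0.9963207436553353 0.0187
top [[0.016, -0.991, 0.131, 0.379], [-1.0, -0.017, -0.006, 0.008], [0.008, -0.131, -0.991, 1.346], [0.0, 0.0, 0.0, 1.0]] 48.114209016621885
scene [[0.78, 0.496, -0.383, 0.915], [0.626, -0.624, 0.467, -0.452], [-0.007, -0.604, -0.797, 0.852], [0.0, 0.0, 0.0, 1.0]] 57.342206444098295
```

View pics/top0.png

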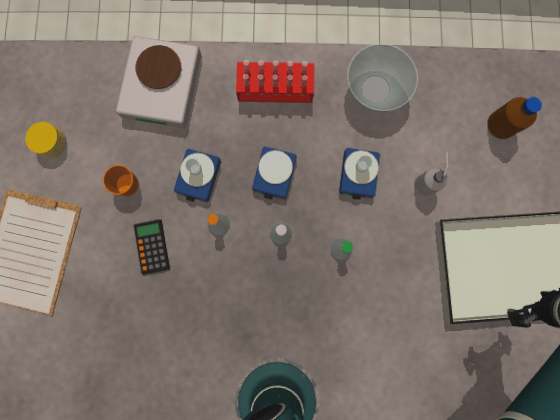

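View pics/scene0.png

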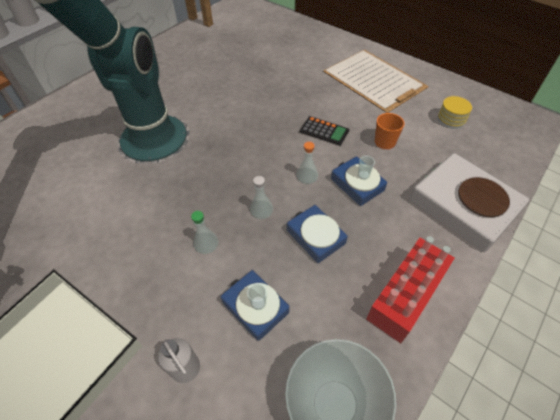

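The top view shows the orange stopper at about (213,219), white at (281,230), green at (347,248). The empty plate is at (275,167) and the beakers stand on the left and right stirrers. The scene view agrees: orange (309,147), empty plate (320,231).

```bash
python3 - <<'E'
from h import *
t=load('top0');s=load('scene0')
for n,f,u,v,z in [('orange',t,213,219.5,.126),('orange',s,309,147,.126),('white',t,281,230,.126),('white',s,259,181,.126),('green',t,347,248,.126),('green',s,198,216,.126),('free',t,275,167,.05),('free',s,320,231,.05),('a',t,362,168,.05),('b',t,198,170,.05),('cup',t,120,175,.085),('bottle',t,440,175,.15)]:
    print(n,at_z(f,u,v,z).round(3),at_depth(f,u,v).round(3))
for n,f,box,lo,hi in [('orange t',t,(205,210,222,228),(5,100,150),(18,255,255)),('orange s',s,(298,138,320,158),(3,100,150),(18,255,255)),('plate t',t,(255,145,297,190),(0,0,170),(180,70,255)),('plate s',s,(295,208,345,255),(0,0,170),(180,70,255))]:
    x0,y0,x1,y1=box;m=cv2.inRange(cv2.cvtColor(f['img'][y0:y1,x0:x1],cv2.COLOR_RGB2HSV),lo,hi)
    v,u=np.nonzero(m);u=u+x0;v=v+y0;c=(u.mean(),v.mean());print(n,len(u),c,u.min(),u.max(),v.min(),v.max(),at_z(f,*c,.126 if 'or' in n else .05))
E
```

```text
orange [0.489 0.175 0.126] [0.489 0.175 0.128]
orange [0.499 0.168 0.126] [0.499 0.169 0.126]
white [ 0.465 -0.002  0.126] [ 0.465 -0.002  0.125]
white [ 0.473 -0.006  0.126] [ 0.472 -0.005  0.126]
green [ 0.421 -0.174  0.126] [ 0.421 -0.174  0.127]
green [ 0.431 -0.175  0.126] [ 0.431 -0.175  0.126]
free [0.647 0.017 0.05 ] [0.647 0.017 0.047]
free [0.653 0.012 0.05 ] [0.652 0.014 0.047]
a [ 0.648 -0.228  0.05 ] [ 0.636 -0.217  0.108]
b [0.634 0.233 0.05 ] [0.624 0.223 0.104]
cup [0.61  0.44  0.085] [0.623 0.464 0.015]
bottle [ 0.613 -0.414  0.15 ] [ 0.615 -0.417  0.142]
orange t 96 (np.float64(212.21875), np.float64(218.875)) 207 217 214 224 [0.4904499  0.17723052 0.126     ]
orange s 73 (np.float64(308.8767123287671), np.float64(145.0958904109589)) 304 314 141 149 [0.49426805 0.17410979 0.126     ]
plate t 836 (np.float64(275.0275119617225), np.float64(166.61124401913875)) 259 291 151 182 [0.64767227 0.01673413 0.05      ]
plate s 954 (np.float64(320.08490566037733), np.float64(230.24633123689728)) 301 338 215 246 [0.65177351 0.01361685 0.05      ]
```

Orange stopper is at about (0.491, 0.176) and the free plate at (0.649, 0.016). The two cameras agree within 6 mm and the heights check out. Next I raise the hand, shut the jaws and swing over on a high arc.

Emit:
{"name": "carry_out", "arguments": {
  "steps": "0 -0.05 0 0 0 0; 0 -0.03 0 0 0 0; -0.02 0 0.05 0 -6 0; -0.02 0 0.05 0 -6 0; -0.02 0 0.05 0 -6 0; -0.02 0 0.05 0 -6 0; -0.01 0 0.05 0 -6 0; -0.01 0 0.05 0 -6 0",
  "jaw": 0
}}

```text
t: 1.1
position: [0.4484, -0.3024, 0.3089]
tool_rot: [[0.893, -0.006, 0.45], [-0.45, 0.005, 0.893], [-0.008, -1.0, 0.002]]
force: [1.1, 0.0, 0.7]
opening: -0.002
```

Emit:
{"name": "carry_out", "arguments": {
  "steps": "0 0 0.05 0 -4.5 0; 0 0 0.05 0 -4.5 0; 0 0 0.05 0 -4.5 0; 0 0 0.05 0 -4.5 0; 0 0 0.05 0 -4.5 0; 0 0 0.05 0 -4.5 0; 0 0 0.05 0 -4.5 0; 0 0 0.05 0 -4.5 0; 0 0 0.04 0 -4.5 0; 0 0 0 0 0 0"
}}

```text
t: 2.35
position: [0.511, 0.1423, 0.3083]
tool_rot: [[0.963, -0.011, -0.268], [0.268, 0.008, 0.963], [-0.008, -1.0, 0.01]]
force: [-0.4, -0.3, -0.3]
opening: 0.003
```

```bash
cat > go.py <<'E'
from h import *
import sys
o=robot.get_obs();g=np.array([float(a) for a in sys.argv[1:4]])
R=o['tool_rot'];print(o['t'],o['position'].round(4),'tool shift',(R.T@(g-o['position'])).round(4),'tilt turn deg',np.degrees(R.T@np.cross(R[:,1],[0,0,-1])).round(2))
E
python3 go.py .491 .176 .25; python3 -c "
from h import *
grab('wrist','w1')"
```

```text
2.35 [0.511  0.1423 0.3083] tool shift [-0.0097  0.0588  0.0372] tilt turn deg [-0.59 -0.   -0.47]
```

View pics/w1.png

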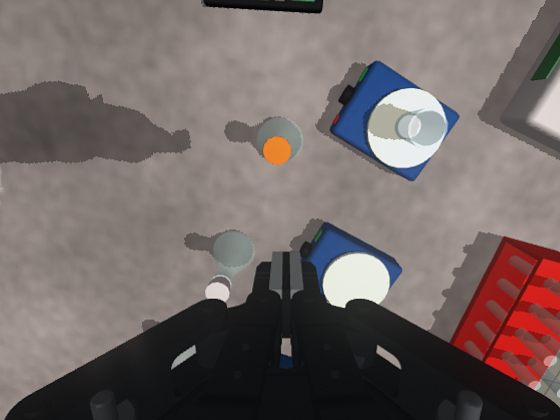

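The wrist view shows the orange stopper at (277,150) and the empty plate at about (356,283). I'm using it for the closer measurement.

```bash
python3 - <<'E'
from h import *
f=load('w1');print(at_z(f,277,150.5,.126),at_depth(f,277,150.5),at_z(f,356,283,.05),at_depth(f,356,283))
E
```

```text
[0.49047999 0.17722645 0.126     ] [0.49048047 0.17724457 0.126155  ] [0.6471215 0.01859   0.05     ] [0.64724181 0.01843799 0.0496899 ]
```

Emit:
{"name": "carry_out", "arguments": {
  "steps": "-0.01 0 0.036 -0.6 0 -0.5; 0 0.03 0 0 0 0; 0 0 0 0 0 0"
}}

```text
t: 2.78
position: [0.4936, 0.168, 0.2774]
tool_rot: [[0.967, 0.0, -0.256], [0.256, -0.004, 0.967], [-0.0, -1.0, -0.004]]
force: [0.7, -1.6, -0.1]
opening: 0.002
```

```bash
python3 go.py .491 .176 .151
```

```text
2.775 [0.4936 0.168  0.2774] tool shift [-0.0004  0.1263  0.0089] tilt turn deg [ 0.21  0.   -0.03]
```

All three views agree: stopper (0.4905, 0.177), plate (0.647, 0.018). Descending in small steps.

Emit:
{"name": "carry_out", "arguments": {
  "steps": "0 0.03 0.009 0 0 0; 0 0.03 0 0 0 0; 0 0.02 0 0 0 0; 0 0.01 0 0 0 0; 0 0 0 0 0 0"
}}

```text
t: 3.4
position: [0.4973, 0.1717, 0.1896]
tool_rot: [[0.97, 0.007, -0.244], [0.244, -0.004, 0.97], [0.006, -1.0, -0.005]]
force: [-0.1, 0.2, 0.2]
opening: 0.003
```

```bash
python3 go.py .4905 .177 .151
```

```text
3.4 [0.4973 0.1717 0.1896] tool shift [-0.0056  0.0386  0.007 ] tilt turn deg [ 0.31 -0.    0.36]
```

Emit:
{"name": "carry_out", "arguments": {
  "steps": "-0.006 0.01 0.007 0.3 0 0.4; 0 0.018 0 0 0 0; 0 0.008 0 0 0 0; 0 0 0 0 0 0"
}}

```text
t: 3.9
position: [0.4904, 0.1774, 0.1528]
tool_rot: [[0.97, 0.001, -0.243], [0.243, 0.0, 0.97], [0.001, -1.0, -0.0]]
force: [0.0, 0.1, 0.9]
opening: 0.002
```

```bash
python3 go.py .4905 .177 .151
```

```text
3.9 [0.4904 0.1774 0.1528] tool shift [-0.0001  0.0018 -0.0004] tilt turn deg [ 0.   -0.    0.08]
```

Emit:
{"name": "carry_out", "arguments": {
  "steps": "0 0.002 0 0 0 0; 0 0 0 0 0 0; 0 0 0 0 0 0; 0 0 0 0 0 0; 0 0 0 0 0 0; 0 0 0 0 0 0; 0 0 0 0 0 0; 0 0 0 0 0 0; 0 0 0 0 0 0; 0 0 0 0 0 0"
}}

```text
t: 5.15
position: [0.4912, 0.1777, 0.1516]
tool_rot: [[0.97, 0.003, -0.243], [0.243, 0.001, 0.97], [0.003, -1.0, -0.0]]
force: [0.1, -0.6, -0.6]
opening: -0.001
```

Emit:
{"name": "carry_out", "arguments": {
  "steps": "0 0 0 0 0 0; 0 0 0 0 0 0; 0 0 0 0 0 0; 0 0 0 0 0 0; 0 0 0 0 0 0; 0 0 0 0 0 0; 0 0 0 0 0 0; 0 0 0 0 0 0; 0 0 0 0 0 0; 0 0 0 0 0 0"
}}

```text
t: 6.4
position: [0.4912, 0.1777, 0.1516]
tool_rot: [[0.97, 0.003, -0.243], [0.243, 0.001, 0.97], [0.003, -1.0, -0.0]]
force: [1.1, 0.5, -0.1]
opening: -0.002
```

Emit:
{"name": "carry_out", "arguments": {
  "steps": "0 -0.03 0 0 0 0; 0 -0.05 0 0 0 0; 0 -0.05 0 0 0 0; 0 -0.02 0 0 0 0; 0 0 0 0 0 0"
}}

```text
t: 7.02
position: [0.4903, 0.1775, 0.3054]
tool_rot: [[0.97, 0.001, -0.244], [0.244, 0.0, 0.97], [0.002, -1.0, 0.0]]
force: [-0.7, -0.5, -0.8]
opening: 0.001
```

```bash
python3 go.py .648 .017 .26
```

```text
7.025 [0.4903 0.1775 0.3054] tool shift [ 0.1138  0.0455 -0.1941] tilt turn deg [-0.01 -0.    0.09]
```

Held for 2.5 s with the tips 2.6 cm over the stopper. Crossing to the plate at height.

Emit:
{"name": "carry_out", "arguments": {
  "steps": "0.023 0 -0.039 0 0 0; 0.023 0 -0.039 0 0 0; 0.023 0 -0.039 0 0 0; 0.023 0 -0.039 0 0 0; 0.022 0 -0.038 0 0 0; 0 0 0 0 0 0"
}}

```text
t: 7.78
position: [0.6497, 0.0126, 0.2953]
tool_rot: [[0.969, -0.01, -0.247], [0.247, -0.002, 0.969], [-0.01, -1.0, 0.001]]
force: [-0.0, -0.3, -0.3]
opening: 0.0
```

```bash
python3 go.py .648 .017 .075
```

```text
7.775 [0.6497 0.0126 0.2953] tool shift [0.0017 0.2203 0.0045] tilt turn deg [-0.06  0.   -0.58]
```

Emit:
{"name": "carry_out", "arguments": {
  "steps": "0 0.03 0.004 0 0 -0.6; 0 0.04 0 0 0 0; 0 0.04 0 0 0 0; 0 0.03 0 0 0 0; 0 0.02 0 0 0 0; 0 0 0 0 0 0"
}}

```text
t: 8.52
position: [0.6422, 0.0216, 0.1237]
tool_rot: [[0.968, -0.01, -0.252], [0.252, 0.004, 0.968], [-0.009, -1.0, 0.006]]
force: [0.2, 0.2, 1.0]
opening: -0.0
```

```bash
python3 go.py .648 .017 .075
```

```text
8.525 [0.6422 0.0216 0.1237] tool shift [ 0.0048  0.0486 -0.0062] tilt turn deg [-0.36  0.   -0.49]
```

Emit:
{"name": "carry_out", "arguments": {
  "steps": "0.005 0.015 -0.006 -0.3 0 -0.5; 0 0.02 0 0 0 0; 0 0.01 0 0 0 0; 0 0 0 0 0 0"
}}

```text
t: 9.02
position: [0.6505, 0.0171, 0.0778]
tool_rot: [[0.968, 0.004, -0.252], [0.252, 0.001, 0.968], [0.005, -1.0, -0.0]]
force: [0.6, 0.5, 0.2]
opening: -0.001
```

```bash
python3 go.py .648 .017 .075
```

```text
9.025 [0.6505 0.0171 0.0778] tool shift [-0.0024  0.0028  0.0005] tilt turn deg [0.01 0.   0.26]
```

Emit:
{"name": "carry_out", "arguments": {
  "steps": "-0.002 0.002 0 0 0 0.3; 0 0 0 0 0 0; 0 0 0 0 0 0; 0 0 0 0 0 0; 0 0 0 0 0 0; 0 0 0 0 0 0; 0 0 0 0 0 0; 0 0 0 0 0 0; 0 0 0 0 0 0; 0 0 0 0 0 0"
}}

```text
t: 10.28
position: [0.6497, 0.0168, 0.0776]
tool_rot: [[0.968, 0.002, -0.252], [0.252, -0.0, 0.968], [0.002, -1.0, -0.001]]
force: [-0.1, 0.5, -0.6]
opening: -0.0
```

Emit:
{"name": "carry_out", "arguments": {
  "steps": "0 0 0 0 0 0; 0 0 0 0 0 0; 0 0 0 0 0 0; 0 0 0 0 0 0; 0 0 0 0 0 0; 0 0 0 0 0 0; 0 0 0 0 0 0; 0 0 0 0 0 0; 0 0 0 0 0 0; 0 0 0 0 0 0"
}}

```text
t: 11.52
position: [0.6496, 0.0168, 0.0775]
tool_rot: [[0.968, 0.002, -0.252], [0.252, -0.0, 0.968], [0.002, -1.0, -0.001]]
force: [0.5, 1.0, 0.9]
opening: -0.002
```

Emit:
{"name": "carry_out", "arguments": {
  "steps": "0 -0.03 0 0 0 0; 0 -0.05 0 0 0 0; 0 -0.05 0 0 0 0; 0 -0.05 0 0 0 0; 0 -0.04 0 0 0 0; 0 -0.02 0 0 0 0; 0 0 0 0 0 0; 0 0 0 0 0 0"
}}

```text
t: 12.52
position: [0.6481, 0.0169, 0.3234]
tool_rot: [[0.967, -0.001, -0.253], [0.253, -0.001, 0.967], [-0.001, -1.0, -0.0]]
force: [-0.3, 0.5, -0.5]
opening: 0.007
```

```bash
python3 - <<'E'
from h import *
o=robot.get_obs();print(o['t'],o['position'])
a=load('top0');b=grab('top','top1')
cv2.imwrite('pics/cmp.png',b['img'][100:320,80:480,::-1].repeat(2,0).repeat(2,1))
f=grab('scene','scene1');s=load('scene0')
d=cv2.absdiff(s['img'],f['img']).max(2)
for n,(x,y) in dict(orange=(309,147),white=(259,181),green=(198,216),cup=(389,120),calc=(325,130),bottle=(176,350)).items(): print(n,(d[y-8:y+9,x-8:x+9]>40).sum())
E
```

```text
12.525 [0.64813502 0.01688128 0.32335971]
orange 0
white 60
green 0
cup 0
calc 132
bottle 0
```

View pics/cmp.png

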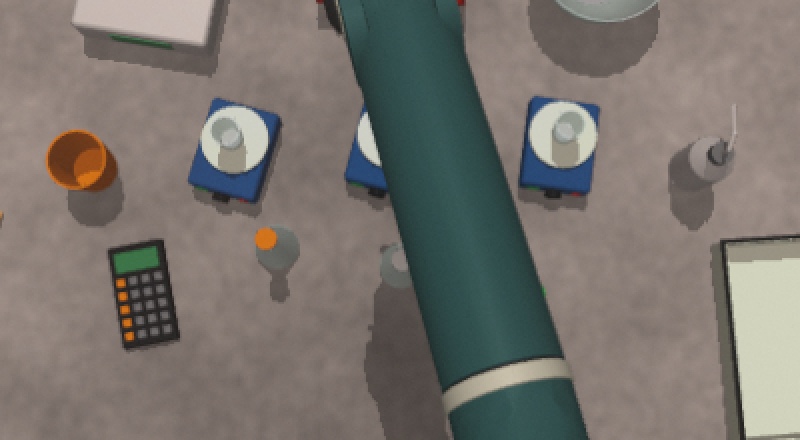

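The final top view shows the visible things where they were. The calculator is at full-frame (151,247) as before, and the orange stopper at (213,219). The arm hides part of the middle stirrer, the green flask and half of the white one.

```bash
python3 -c "
from plant import robot
print(robot.job_done())"
```

```text
the job is handed in; nothing more can be done
None
```

I pointed at the orange-stoppered flask and then at the empty (middle) stirrer's plate, each for about 2.5 s. I then raised the hand and handed the job in at about 12.5 s.

- **Orange stopper:** the shut fingertips were 2.6 cm above it and within about 1 mm of its measured centre.
- **Empty plate:** the fingertips were 2.75 cm above it and within about 3 mm of its measured centre.
- **Travel and finish:** the hand crossed the row at about 0.30 m. It finished with the fingertips at 0.323 m, about 20 cm above the flask tops.

**Position measurements:** the three cameras agreed within about 6 mm on both targets. The reported force stayed at noise level, 1.6 N or less per axis.

**Last checks:**
- The orange and green flasks, the cup and the wash bottle showed no change in the scene camera.
- The picture changed around the white flask and the calculator. I put this down to the arm and its shadow without checking that picture by eye. In the top view the calculator is where it started and the visible half of the white flask looks in place.
- I checked the beakers only by eye, in the top view. They stand on their stirrers, with no displacement seen.
- The arm hid the green flask from above, so its check rests on the scene camera alone.

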